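# Unlock the bottle caddy and hold its spring keeper open

### The arm

A 6-joint arm with a two-finger parallel gripper is mounted at the origin on the work surface. World frame = base frame: x ahead of the robot, y to its left, z up, the work surface at z = 0. Lengths are in m, angles in rad, forces in N, time in s.
With the tool pointing down it reaches from about 0.35 to 0.925 m from the base axis. Payload 6.4 kg.
Tool frame: the origin (TCP) lies midway between the tips of the shut fingers; the grasp point (between the pads) lies 19 mm behind it; z points along the fingers, y is the line along which they close (so a half turn about z gives the same grasp; the last joint's range is limited). The gripper opens to 85 mm and grips with 20 to 120 N. Pads are 22 mm wide; open, the fingers measure 114 mm over their backs; the gripper's body (76 mm by 85 mm) begins 54 mm behind the grasp point. The pads swing forward as they close: fully open they stand 13 mm farther back than shut.
Start: joints at [-1.379, 0.245, 1.558, -0, 1.339, -0.174], TCP at [0.233, -0.607, 0.231] pointing down, gripper open.
Joint ranges: [-3.13, 3.13], [-1.02, 2.26], [0.13, 2.54], [-0.95, 4.09], [0.21, 2.88], [-2.74, 2.74]. Speed limits (rad/s): [2.57, 2.57, 3.14, 3.14, 3.14, 3.14].

### API

Orientations are given as a rotation vector (axis times angle).
In Python, from bench import r gives the robot as it stands.
- The arm moves only by the tool move_arm, never from a script. Its argument "increments" is a list of rows, each an object with "slide": the shift along the world's x, y, z normalised to -1 to 1, where 1 is 0.02 m, a list of three; "rotation": the turn, a rotation vector about the world's x, y, z normalised to -1 to 1, where 1 is 6 degrees, a list of three; "hand": the opening, from 0 (shut) to 1 (fully open). A call has 1 to 12 rows; each row shifts and turns the commanded pose from where the row before left it; what a row does not reach is not made up. A row lasts 1/8 s, in which the tool goes at most 62.5 mm and 10.7 degrees, less where a joint would pass 70% of its speed; a pose out of reach is approached as far as the arm can. A call with a number of a shift or a turn outside -1 to 1 is refused whole. A call with a gripper value outside its range is refused whole. The fingers move at their own pace and stop on an object; the grip force is fixed at half the most. Time passes only in rows, so rows that do not move let the fingers close. It gives the time, the measured TCP pose, the force, the opening and the grip force at its end, in the units of the state.
- r.sense(): the state, without advancing time (a new reading comes with each control period).
- r.capture(name): name is "scene" or "side" or "wrist"; returns the picture (400x640x3 uint8, red, green, blue); there is no depth.
- r.camera_info(name): a dict with "camera_matrix" (3x3 intrinsics, pixels), "k1" (the pictures are not rectified: a ray, as slopes to the right and down, at radius r is drawn at 1 + k1 r^2 times it, then the intrinsics apply), "rvec" (rotation vector, rad) and "tvec" (3), from world to camera coordinates, as OpenCV has them. Camera axes: x right, y down, z forward; pixel columns grow to the right and rows downward; lengths in m; the calibration is good to about 2 mm. A picture is of the moment at which its call begins: read the wrist's pose just before it. camera_info takes no time and is no camera call; for the wrist camera it gives the pose at the moment of the call.
- r.close_job(): hands the job in; it is judged then, once.
The state is a dict: "clock": time; "joints": joint angles; "qvel": joint speeds; "effort": joint torques, N m; "ee_pos": TCP position; "tool_rot": TCP orientation; "contact_force": force on the tool from outside, world axes, zero at the start; "moment": the same for the moment, N m; "grip_width": finger opening in m; "finger_force": force on a finger pad.
Only numpy, scipy, OpenCV 4.12 (cv2) and the standard library are available. Lean on these libraries where they do the work, as an engineer would, in place of code of your own. Each camera call takes 0.05 s, during which the arm holds its last target. There are 200 camera calls.

### The job

Turn the lock knob of the bottle caddy so that its pointer faces the mark post, then swing the sprung keeper arm out by its handle all the way to its stop and keep holding it there with the gripper, so that a colleague can load bottles. Finish while still holding the arm fully open: do not let go of it. Leave the knob at the mark and do not knock over or push away the bottles and the mug.

Things in the scene. Friction and masses are not known exactly. Their poses are not given: they have to be found in the camera images.
- caddy: Fixed steel bottle caddy: floor plate 280 x 320 mm, 6 mm thick, low walls round its back half, two columns at its open front (keeper arm, lock knob). Origin at table height on the keeper's pivot axis; z up; +y along the open front towards the lock knob, +x into the caddy, -x out of its front. Two bottles stand in it at x about 0.135, y about 0.065 and 0.155
- keeper (a joint): Angle of the keeper arm, a flat bar 16 mm wide, 72 to 84 mm above the table, on a vertical pivot. 0: closed, along the caddy's +y. Grows counterclockwise from above, its end swinging out towards the caddy's -x, to a hard stop at 1.25. A spring always pulls it shut (3 N at the handle closed, 7 N at the stop). With the lock off the mark it can hardly move (under 0.1)
- keeper_handle (a point): The handle of the keeper arm: an upright round black post 22 mm in diameter, standing on the bar from 84 to 146 mm above the table, 130 mm from the pivot axis. The point is on the post's axis 126 mm above the table (20 mm below its top) and moves with the arm
- keeper_pivot (a point): A point on the keeper's vertical pivot axis, 126 mm above the table (level with the handle's point). The pivot hub is 48 mm across and tops out at 92 mm
- lock (a joint): Angle of the lock knob about its vertical axis, counterclockwise positive seen from above. 0: the pointer faces the mark and the keeper is free (it can pass within about 0.3 of 0). Starts at -1.4 to -0.7; range -1.5 to 0.5. Friction of 0.05 N m keeps it where it is left
- lock_grip (a point): Grip of the lock knob, on its vertical axis, 112 mm above the table: an upright black bar 14 mm thick, 34 mm long, 87 to 125 mm high, over an aluminium half-moon disc of 30 mm radius (72 to 82 mm high) that blocks the keeper. The axes turn with the knob: y along the bar and out through the pointer, x across the 14 mm thickness
- lock_pointer (a point): The tip of the knob's pointer, a thin blade 6 mm thick that sticks out of one end of the bar, 34 mm from the knob's axis and 97 mm above the table
- mark (a point): The mark: the top of a fixed steel post 20 mm long by 8 mm wide, 82 mm high, standing 45 mm from the knob's axis on the side away from the keeper's pivot. The point is at the centre of the post's top
- bottle_a_mid (a point): First bottle: closed round juice bottle 60 mm across and 165 mm tall, loose, about 0.4 kg, standing upright on the caddy's floor plate at the back; the point is on its axis, half-way up. Leave it alone
- bottle_b_mid (a point): Second bottle: closed round juice bottle 60 mm across and 165 mm tall, loose, about 0.4 kg, standing upright on the caddy's floor plate at the back; the point is on its axis, half-way up. Leave it alone
- bottle_c_mid (a point): Third bottle: closed round juice bottle 60 mm across and 165 mm tall, loose, about 0.4 kg, standing upright on the table beside the caddy; the point is on its axis, half-way up. Leave it alone
- mug_mid (a point): Open ceramic mug 80 mm across and 95 mm tall with a handle, standing on the table beside the caddy; the point is on its axis, half-way up. Leave it alone

How it is judged:
By the outcome, as a careful person would: the job done as asked, in the order asked, and still so for the second after the job is handed in, while the arm keeps its last pose, push and grip.
It also fails if it takes over 48 s, if anything falls off the work surface, if the arm or the gripper's body presses on something with over 40 N, if the wrist force passes 120 N, or if a joint passes its speed limit or range.

## Working session

There is one attempt and no reset: what is moved stays moved. The work goes in short steps, Python scripts to look and compute and a tool call to move; the robot and the scene stay as the last step left them, time stands still between calls to the robot, and variables do not carry over. Pictures are saved under pics/ and viewed, at most 10 in all, crops included, and the job is handed in when it is done.

Besides the shell and the picture viewer there is one more tool, called after "Request:" as a command line: name --argument value ..., lists and objects as JSON in quotes. move_arm: Moves the arm, as the interface text tells. Scaled input: -1 to 1 covers 0.02 m each way for a shift and 6 degrees each way for a turn. Its arguments: {"type":"object","properties":{"increments":{"type":"array","items":{"type":"object","properties":{"slide":{"type":"array","items":{"type":"number"}},"rotation":{"type":"array","items":{"type":"number"}},"hand":{"type":"number"}}}}},"required":["increments"]}

```bash
mkdir -p pics; python3 - <<'E'
from bench import r
import cv2
for n in("scene","side"):
    cv2.imwrite(f"pics/{n}0.png",r.capture(n)[:,:,::-1]); i=r.camera_info(n); print(n,i)
print(r.sense())
E
```

```text
scene {'camera_matrix': array([[440.78435908,   0.        , 318.11143059],
       [  0.        , 440.78435908, 197.52454436],
       [  0.        ,   0.        ,   1.        ]]), 'k1': -0.06681460222642167, 'rvec': array([ 0.59273868,  2.49340229, -1.37467205]), 'tvec': array([ 0.56370598, -0.05533173,  1.59574204])}
side {'camera_matrix': array([[464.2028641 ,   0.        , 318.29773844],
       [  0.        , 464.2028641 , 202.63624794],
       [  0.        ,   0.        ,   1.        ]]), 'k1': -0.0032984671518636213, 'rvec': array([ 2.24117567, -0.02821111,  0.03337639]), 'tvec': array([-0.63256261,  0.08552474,  1.35238263])}
{'clock': 0.1, 'joints': array([-1.37909788e+00,  2.45727770e-01,  1.55892430e+00,  1.65633004e-05,
        1.33868115e+00, -1.74104573e-01]), 'qvel': array([-0.00109164, -0.00202042, -0.00282087,  0.00206603, -0.00036511,
        0.00058349]), 'effort': array([-9.70554211e-04, -4.30673039e+01, -3.27128255e+01, -1.43066386e-04,
        2.82047615e-03,  2.93727862e-05]), 'ee_pos': array([ 0.23241282, -0.60648463,  0.23028374]), 'tool_rot': array([-3.08748068e+00, -5.71081214e-01, -1.26180786e-06]), 'contact_force': array([ 0.94779441,  0.36592485, -0.31269467]), 'moment': array([-0.03217513,  0.00147873, -0.01329185]), 'finger_force': 0.0, 'grip_width': 0.08558702316901723}
```

View pics/scene0.png

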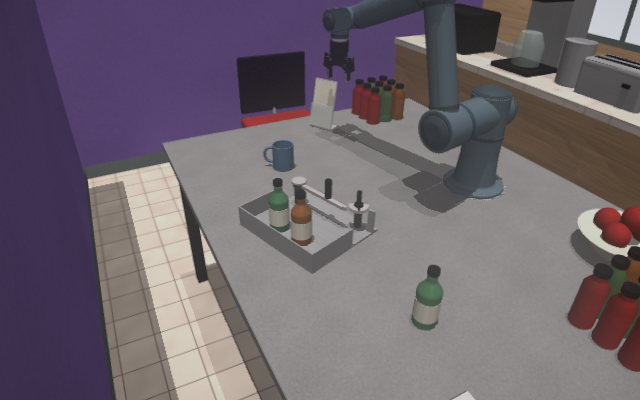

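View pics/side0.png

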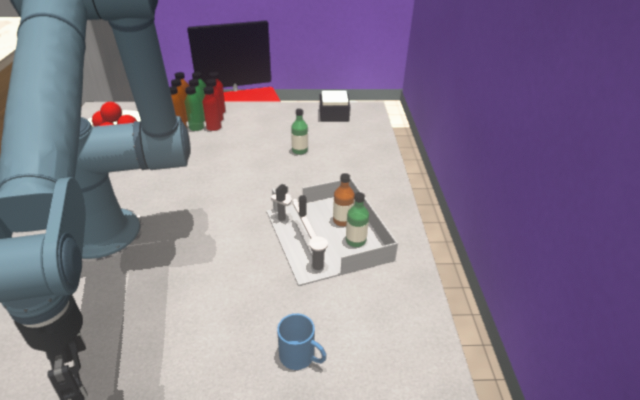

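The scene view shows the hub at about (299,182), the handle post top at (328,181) and the knob at (359,208). The side view shows the hub at (318,243), the handle top at (303,197) and the knob at (282,192).

```bash
cat > h.py <<'E'
import numpy as np, cv2
from bench import r
def ray(info,uv):
    K=info["camera_matrix"]; d=np.array([info["k1"],0,0,0.])
    p=cv2.undistortPoints(np.array([[uv]],float),K,d)[0,0]
    R=cv2.Rodrigues(np.array(info["rvec"]))[0]; c=-R.T@np.array(info["tvec"])
    return c,R.T@np.array([p[0],p[1],1.])
def plane(info,uv,z):
    c,d=ray(info,uv); return c+d*(z-c[2])/d[2]
def proj(info,P):
    return cv2.projectPoints(np.array([P],float),np.array(info["rvec"]),np.array(info["tvec"]),info["camera_matrix"],np.array([info["k1"],0,0,0.]))[0][0,0]
E
python3 - <<'E'
from h import *
s,d=r.camera_info("scene"),r.camera_info("side")
for n,a,b,z in(("hub",(299,182),(318,243),.092),("handle",(328,181),(303,197),.146),("knob",(359,207),(282,192),.1),("mug",(283,147),(297,323),.095),("botc",(433,270),(299,114),.165),("bota",(278,183),(360,198),.165),("botb",(300,196),(345,178),.165)):
    print(n,plane(s,a,z).round(3),plane(d,b,z).round(3))
i=r.camera_info("wrist");R=cv2.Rodrigues(np.array(i["rvec"]))[0];print("wrist",i,-R.T@i["tvec"])
for n in("scene","side"):
    im=r.capture(n); x,y=((250,140),(220,160))[n=="side"]
    cv2.imwrite(f"pics/{n}c.png",cv2.resize(im[y:y+130,x:x+180,::-1],None,fx=4.4,fy=4.4,interpolation=cv2.INTER_CUBIC))
E
```

```text
hub [ 0.632 -0.136  0.092] [ 0.626 -0.154  0.092]
handle [ 0.591 -0.019  0.146] [ 0.588 -0.03   0.146]
knob [0.543 0.082 0.1  ] [0.528 0.054 0.1  ]
mug [ 0.58  -0.389  0.095] [ 0.573 -0.406  0.095]
botc [0.584 0.448 0.165] [0.578 0.41  0.165]
bota [ 0.74  -0.043  0.165] [ 0.739 -0.061  0.165]
botb [0.714 0.048 0.165] [0.706 0.031 0.165]
wrist {'camera_matrix': array([[342.36739472,   0.        , 323.50345597],
       [  0.        , 342.36739472, 201.99756927],
       [  0.        ,   0.        ,   1.        ]]), 'k1': -0.017541161302835204, 'rvec': array([-2.38962829,  1.64154324,  0.2373921 ]), 'tvec': array([-0.64809451, -0.03680331,  0.37840593])} [ 0.29868928 -0.58037902  0.37217863]
```

View pics/scenec.png

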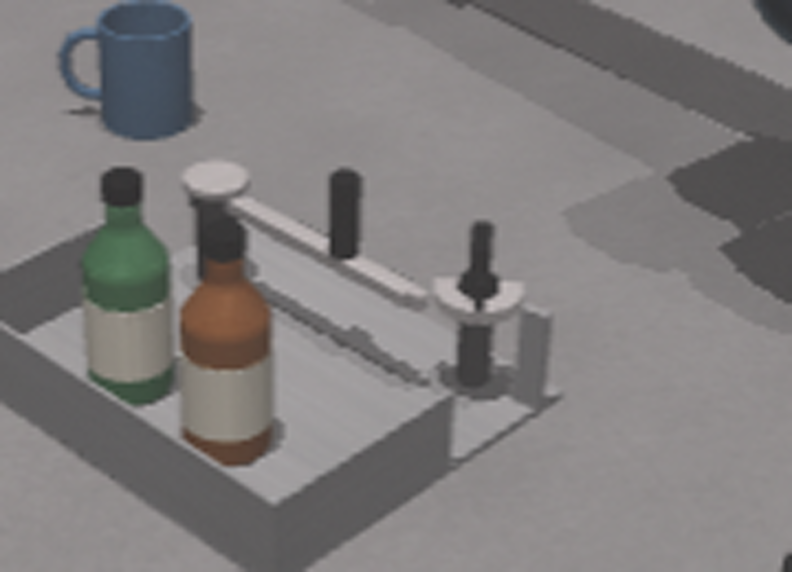

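View pics/sidec.png

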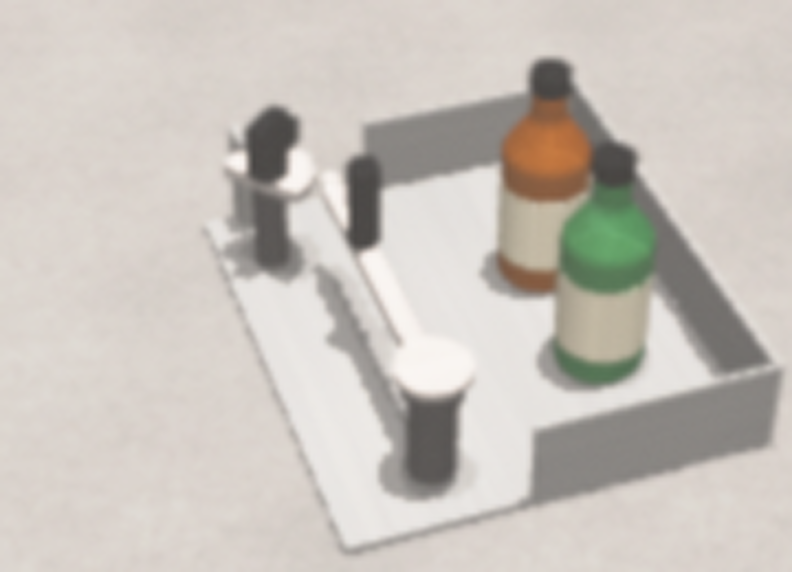

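The crops show the hub top at scene (299,180.5) / side (318,243), the handle top at (328.6,180) / (302.7,196.4), and the knob bar pointing into the caddy. Two-view agreement is 1–2 cm, which will do for the approach. Next I move the wrist camera above it.

Request:
move_arm --increments '[{"slide": [0.5, 1, 0.2], "rotation": [0, 0, 0.12], "hand": 1}, {"slide": [0.5, 1, 0.2], "rotation": [0, 0, 0.12], "hand": 1}, {"slide": [0.5, 1, 0.2], "rotation": [0, 0, 0.12], "hand": 1}, {"slide": [0.5, 1, 0.2], "rotation": [0, 0, 0.12], "hand": 1}, {"slide": [0.5, 1, 0.2], "rotation": [0, 0, 0.12], "hand": 1}, {"slide": [0.5, 1, 0.2], "rotation": [0, 0, 0.12], "hand": 1}, {"slide": [0.5, 1, 0.2], "rotation": [0, 0, 0.12], "hand": 1}, {"slide": [0.5, 1, 0.2], "rotation": [0, 0, 0.12], "hand": 1}, {"slide": [0.5, 1, 0.2], "rotation": [0, 0, 0.12], "hand": 1}, {"slide": [0.5, 1, 0.2], "rotation": [0, 0, 0.12], "hand": 1}, {"slide": [0.5, 1, 0.2], "rotation": [0, 0, 0.12], "hand": 1}, {"slide": [0.5, 1, 0.2], "rotation": [0, 0, 0.12], "hand": 1}]'

```text
clock: 1.7
ee_pos: [0.3531, -0.3657, 0.2796]
tool_rot: [3.037, 0.804, 0.0]
contact_force: [0.5, -0.2, 0.3]
grip_width: 0.0856
finger_force: 0.0
```

Request:
move_arm --increments '[{"slide": [0.5, 1, 0.1], "rotation": [0, 0, 0.12], "hand": 1}, {"slide": [0.5, 1, 0.1], "rotation": [0, 0, 0.12], "hand": 1}, {"slide": [0.5, 1, 0.1], "rotation": [0, 0, 0.12], "hand": 1}, {"slide": [0.5, 1, 0.1], "rotation": [0, 0, 0.12], "hand": 1}, {"slide": [0.5, 1, 0.1], "rotation": [0, 0, 0.12], "hand": 1}, {"slide": [0.5, 1, 0.1], "rotation": [0, 0, 0.12], "hand": 1}, {"slide": [0.5, 1, 0.1], "rotation": [0, 0, 0.12], "hand": 1}, {"slide": [0.5, 1, 0.1], "rotation": [0, 0, 0.12], "hand": 1}, {"slide": [0.5, 1, 0.1], "rotation": [0, 0, 0.12], "hand": 1}, {"slide": [0.5, 1, 0.1], "rotation": [0, 0, 0.12], "hand": 1}, {"slide": [0.5, 1, 0.1], "rotation": [0, 0, 0.12], "hand": 1}, {"slide": [0.5, 1, 0.1], "rotation": [0, 0, 0.12], "hand": 1}]'

```text
clock: 3.2
ee_pos: [0.4728, -0.1256, 0.3035]
tool_rot: [2.968, 1.03, 0.0]
contact_force: [-0.1, 0.1, -0.5]
grip_width: 0.0854
finger_force: 0.0
```

Request:
move_arm --increments '[{"slide": [0.5, 0.8, 0], "rotation": [0, 0, 0.12], "hand": 1}, {"slide": [0.5, 0.7, 0], "rotation": [0, 0, 0.12], "hand": 1}, {"slide": [0.5, 0.6, 0], "rotation": [0, 0, 0.12], "hand": 1}, {"slide": [0, 0.5, 0], "rotation": [0, 0, 0], "hand": 1}, {"slide": [0, 0, 0], "rotation": [0, 0, 0], "hand": 1}]'

```text
clock: 3.82
ee_pos: [0.5024, -0.0745, 0.3032]
tool_rot: [-2.948, -1.086, 0.001]
contact_force: [1.2, 0.3, -0.1]
grip_width: 0.0853
finger_force: 0.0
```

```bash
python3 - <<'E'
from h import *
import pickle
i=r.camera_info("wrist");im=r.capture("wrist");s=r.sense();print(s["ee_pos"],s["tool_rot"],s["clock"])
pickle.dump((i,im),open("w1.pkl","wb"));cv2.imwrite("pics/w1.png",im[:,:,::-1])
for P in((.629,-.145,.092),(.589,-.025,.146),(.535,.065,.125)):print(proj(i,P))
E
```

```text
[ 0.50234136 -0.07488306  0.30322105] [ 2.94814078e+00  1.08513133e+00 -4.68065013e-04] 3.875
[458.89884102 124.00672961]
[347.39993906  68.57595281]
[226.55806225  49.68552635]
```

View pics/w1.png

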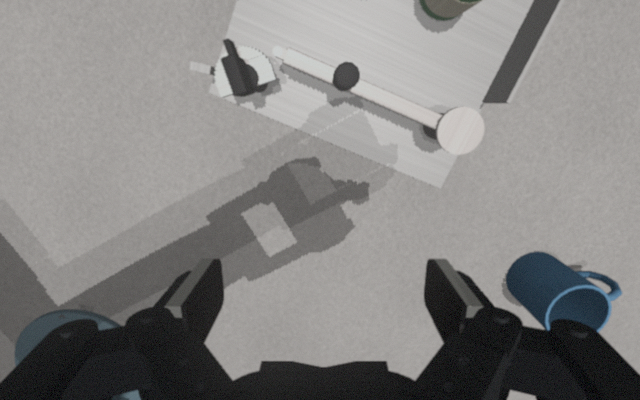

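The wrist view shows the hub top at about (460,130), the handle top at (346,73) and the knob bar at (240,70), with its pointer going up-left to (230,42). I'll segment these.

```bash
python3 - <<'E'
from h import *
import pickle
i,im=pickle.load(open("w1.pkl","rb"))
c=im[20:120,180:380,::-1]; cv2.imwrite("pics/w1c.png",cv2.resize(c,None,fx=4,fy=4,interpolation=cv2.INTER_CUBIC))
g=im.max(2)
for nm,m in(("dark",(g<62)),("white",(im.min(2)>195))):
    m=m.astype(np.uint8);m[170:]=0
    n,l,st,ce=cv2.connectedComponentsWithStats(m)
    for k in range(1,n):
        if st[k,4]>60: print(nm,st[k],ce[k].round(1))
E
```

```text
dark [229  41  35  55 331] [244.4  74.7]
white [239  46  35  37 560] [257.9  63.1]
white [272  46  62  35 780] [303.8  62.1]
white [215  61  16  35 295] [221.5  80.8]
white [353  81  69  35 623] [382.5  96.3]
white [447 109  30  45 344] [461.3 131.6]
white [439 111  14  26 111] [444.7 122.5]
```

View pics/w1c.png

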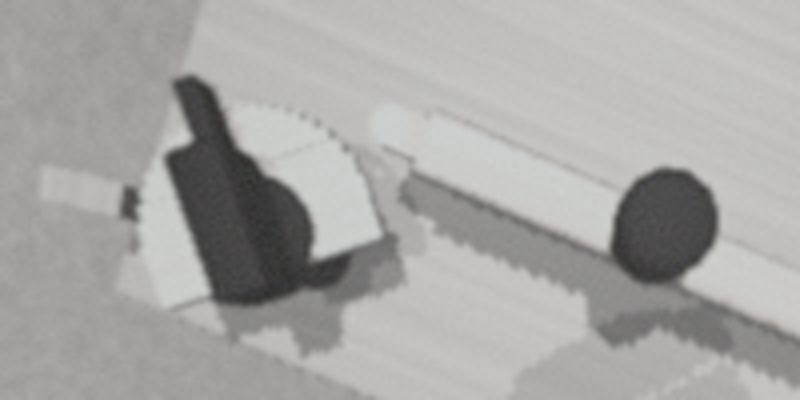

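```bash
python3 - <<'E'
from h import *
import pickle
i,im=pickle.load(open("w1.pkl","rb"))
f=lambda x,y,z:plane(i,(180+x/4-.4,20+y/4-.4),z)
hub=plane(i,(460.5,130.5),.092);H=f(668,219,.146);a=f(191,148,.125);b=f(240,296,.125);k=(a+b)/2;p=f(187,82,.097);m=f(82,192,.082)
ang=lambda v:np.degrees(np.arctan2(v[1],v[0])).round(1)
for n,v in(("hub",hub),("H",H),("knob",k),("ptip",p),("mark",m)):print(n,v.round(4))
print("H-hub",np.linalg.norm((H-hub)[:2]),ang(H-hub),"knob-hub",np.linalg.norm((k-hub)[:2]),ang(k-hub))
print("bar len",np.linalg.norm((a-b)[:2]),ang(a-b),"ptr",np.linalg.norm((p-k)[:2]),ang(p-k),"mark",np.linalg.norm((m-k)[:2]),ang(m-k))
T=cv2.Rodrigues(r.sense()["tool_rot"])[0];print("tool y heading",ang(T[:,1]),T[:,2])
E
```

```text
hub [ 0.6256 -0.151   0.092 ]
H [ 0.5852 -0.0275  0.146 ]
knob [0.522  0.0479 0.125 ]
ptip [0.5397 0.0782 0.097 ]
mark [0.5017 0.0878 0.082 ]
H-hub 0.12993356095489586 108.1 knob-hub 0.22419308817508132 117.5
bar len 0.03204053727873202 56.2 ptr 0.035101743981801624 59.7 mark 0.044808913741530114 117.0
tool y heading -49.6 [-2.48854930e-04 -1.86586294e-04 -9.99999952e-01]
```

All the sizes check out: handle radius 130 mm, pointer 35 mm, mark 45 mm. The pointer heads 58° and the mark 117°, so the knob needs about +59°. I'll grasp the knob with the tool y heading at -32°.

Request:
move_arm --increments '[{"slide": [0.15, 0.9, -0.5], "rotation": [0, 0, 0.4], "hand": 0.55}, {"slide": [0.15, 0.9, -0.5], "rotation": [0, 0, 0.4], "hand": 0.55}, {"slide": [0.15, 0.9, -0.5], "rotation": [0, 0, 0.4], "hand": 0.55}, {"slide": [0.15, 0.9, -0.5], "rotation": [0, 0, 0.4], "hand": 0.55}, {"slide": [0.15, 0.9, -0.5], "rotation": [0, 0, 0.4], "hand": 0.55}, {"slide": [0.15, 0.9, -0.5], "rotation": [0, 0, 0.4], "hand": 0.55}, {"slide": [0.08, 0.75, -0.5], "rotation": [0, 0, 0.5], "hand": 0.55}, {"slide": [0, 0, -1], "rotation": [0, 0, 0], "hand": 0.55}, {"slide": [0, 0, -1], "rotation": [0, 0, 0], "hand": 0.55}, {"slide": [0, 0, 0], "rotation": [0, 0, 0], "hand": 0.55}]'

```text
clock: 5.12
ee_pos: [0.5209, 0.0485, 0.1913]
tool_rot: [-2.747, -1.519, 0.005]
contact_force: [-0.1, 0.2, -0.1]
grip_width: 0.0469
finger_force: 0.0
```

Request:
move_arm --increments '[{"slide": [0, 0, -1], "rotation": [0, 0, 0], "hand": 0.55}, {"slide": [0, 0, -1], "rotation": [0, 0, 0], "hand": 0.55}, {"slide": [0, 0, -1], "rotation": [0, 0, 0], "hand": 0.55}, {"slide": [0, 0, -1], "rotation": [0, 0, 0], "hand": 0.55}, {"slide": [0, 0, -0.9], "rotation": [0, 0, 0], "hand": 0.55}, {"slide": [0, 0, 0], "rotation": [0, 0, 0], "hand": 0.55}]'

```text
clock: 5.88
ee_pos: [0.5214, 0.0481, 0.0943]
tool_rot: [-2.749, -1.518, 0.003]
contact_force: [0.2, 0.8, -0.3]
grip_width: 0.0466
finger_force: 0.0
```

Request:
move_arm --increments '[{"slide": [0, 0, 0], "rotation": [0, 0, 0], "hand": 0}, {"slide": [0, 0, 0], "rotation": [0, 0, 0], "hand": 0}, {"slide": [0, 0, 0], "rotation": [0, 0, 0], "hand": 0}, {"slide": [0, 0, 0], "rotation": [0, 0, 0], "hand": 0}, {"slide": [0, 0, 0], "rotation": [0, 0, 0], "hand": 0}]'

```text
clock: 6.5
ee_pos: [0.523, 0.0479, 0.0965]
tool_rot: [2.749, 1.518, 0.003]
contact_force: [-0.2, -0.3, 5.7]
grip_width: 0.0133
finger_force: 59.2
```

```bash
python3 - <<'E'
from h import *
s=r.sense();print(s["contact_force"],s["moment"],s["grip_width"],s["ee_pos"],s["tool_rot"])
a=r.capture("scene")[175:245,320:410,::-1];b=r.capture("wrist")[:,:,::-1]
cv2.imwrite("pics/g.png",np.vstack([cv2.resize(a,(514,400),interpolation=cv2.INTER_CUBIC)[:200],cv2.resize(b,(514,321))]))
E
```

```text
[-0.2072311  -0.28477649  5.7425152 ] [-0.00562645  0.18102011 -0.00809818] 0.013288779095655331 [0.52298611 0.04788552 0.09651385] [2.74940993e+00 1.51764264e+00 2.54375588e-03]
```

View pics/g.png

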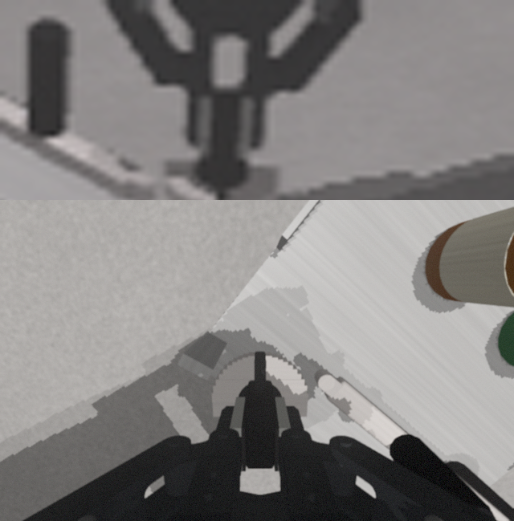

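The picture shows the fingers closed on the bar (13.3 mm) with the pointer straight up between the pads. Now I turn it by +59.4°.

Request:
move_arm --increments '[{"slide": [0, 0, 0], "rotation": [0, 0, 0.825], "hand": 0}, {"slide": [0, 0, 0], "rotation": [0, 0, 0.825], "hand": 0}, {"slide": [0, 0, 0], "rotation": [0, 0, 0.825], "hand": 0}, {"slide": [0, 0, 0], "rotation": [0, 0, 0.825], "hand": 0}, {"slide": [0, 0, 0], "rotation": [0, 0, 0.825], "hand": 0}, {"slide": [0, 0, 0], "rotation": [0, 0, 0.825], "hand": 0}, {"slide": [0, 0, 0], "rotation": [0, 0, 0.825], "hand": 0}, {"slide": [0, 0, 0], "rotation": [0, 0, 0.825], "hand": 0}, {"slide": [0, 0, 0], "rotation": [0, 0, 0.825], "hand": 0}, {"slide": [0, 0, 0], "rotation": [0, 0, 0.825], "hand": 0}, {"slide": [0, 0, 0], "rotation": [0, 0, 0.825], "hand": 0}, {"slide": [0, 0, 0], "rotation": [0, 0, 0.825], "hand": 0}]'

```text
clock: 8.1
ee_pos: [0.5227, 0.0479, 0.0965]
tool_rot: [1.633, 2.683, 0.001]
contact_force: [-1.1, 0.2, 6.7]
grip_width: 0.0133
finger_force: 59.6
```

Request:
move_arm --increments '[{"slide": [0, 0, 0], "rotation": [0, 0, 0], "hand": 0}, {"slide": [0, 0, 0], "rotation": [0, 0, 0], "hand": 0}]'

```text
clock: 8.35
ee_pos: [0.5227, 0.0479, 0.0965]
tool_rot: [1.636, 2.681, 0.001]
contact_force: [-2.8, -0.4, 7.2]
grip_width: 0.0128
finger_force: 59.6
```

Request:
move_arm --increments '[{"slide": [0, 0, 0], "rotation": [0, 0, 0], "hand": 0.5}, {"slide": [0, 0, 0], "rotation": [0, 0, 0], "hand": 0.5}, {"slide": [0, 0, 0], "rotation": [0, 0, 0], "hand": 0.5}, {"slide": [0, 0, 1], "rotation": [0, 0, 0], "hand": 0.5}, {"slide": [0, 0, 1], "rotation": [0, 0, 0], "hand": 0.5}, {"slide": [0, 0, 1], "rotation": [0, 0, 0], "hand": 0.5}, {"slide": [0, 0, 1], "rotation": [0, 0, 0], "hand": 0.5}, {"slide": [0.6, -0.8, 0.5], "rotation": [0, 0, -0.3], "hand": 0.5}, {"slide": [0.7, -0.8, 0], "rotation": [0, 0, -0.3], "hand": 0.5}, {"slide": [0.6, -0.8, 0], "rotation": [0, 0, -0.3], "hand": 0.5}, {"slide": [0.6, -0.8, 0], "rotation": [0, 0, -0.3], "hand": 0.5}, {"slide": [0.6, -0.6, 0], "rotation": [0, 0, -0.3], "hand": 0.5}]'

```text
clock: 9.85
ee_pos: [0.5847, -0.0293, 0.1845]
tool_rot: [-1.845, -2.541, 0.001]
contact_force: [-0.3, -0.3, 0.3]
grip_width: 0.0432
finger_force: 0.0
```

Request:
move_arm --increments '[{"slide": [0, 0, 0], "rotation": [0, 0, 0], "hand": 0.5}, {"slide": [0, 0, 0], "rotation": [0, 0, 0], "hand": 0.5}]'

```text
clock: 10.1
ee_pos: [0.5839, -0.0277, 0.185]
tool_rot: [-1.841, -2.544, 0.0]
contact_force: [-1.1, -0.9, -0.5]
grip_width: 0.0427
finger_force: 0.0
```

```bash
python3 - <<'E'
from h import *
import pickle
i=r.camera_info("wrist");im=r.capture("wrist");s=r.sense();print(s["ee_pos"],s["tool_rot"],s["contact_force"])
pickle.dump((i,im),open("w2.pkl","wb"));cv2.imwrite("pics/w2.png",im[:,:,::-1])
for P in((.5225,.048,.125),(.5021,.088,.082),(.5852,-.0275,.146)):print(proj(i,P).round(1))
E
```

```text
[ 0.58379974 -0.02753933  0.18512794] [-1.84113344e+00 -2.54484877e+00  9.77932388e-05] [-0.0400931   0.77518648  0.10085849]
[261.1  66.8]
[258.9  -0.3]
[326.  235.3]
```

View pics/w2.png

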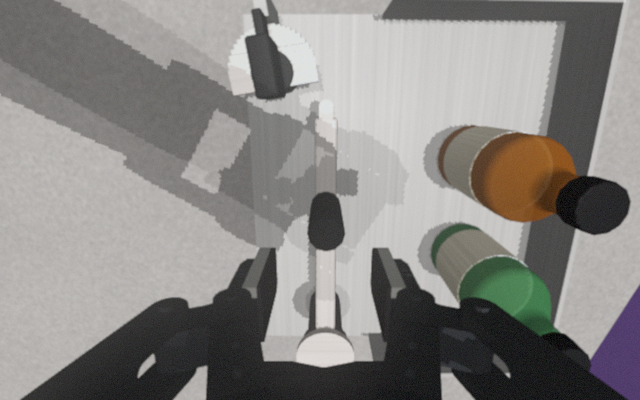

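The wrist view shows the bar from (261,37) to (271,97), the pointer up at (258,8) next to the mark, and the handle top at (326,233), matching the prediction of (326,235). Next I check the knob heading.

```bash
python3 - <<'E'
from h import *
import pickle
i,im=pickle.load(open("w2.pkl","rb"))
g=im.max(2); m=((g<60)).astype(np.uint8)
for y in (3,10,20,30,40,50,60,70,80,90): print(y,im[y,235:300:3].mean(1).astype(int))
cv2.imwrite("pics/w2c.png",cv2.resize(im[0:110,200:340,::-1],None,fx=5,fy=5,interpolation=cv2.INTER_CUBIC))
E
```

```text
3 [178 178 180 183 175 175 194 210 209 211 196 102 102 172 180 181 179 185
 180 179 184 181]
10 [179 183 180 173 180 163  81  78  74 185 208 123  98  99 163 181 178 181
 176 177 179 183]
20 [179 175 177 202 206 206 114  81  79  71  66  94  99 102  99 187 206 211
 209 209 210 213]
30 [178 171 178 196 209 220 217  78  81  82  61 153 212 223 223 222 224 224
 221 220 204 212]
40 [182 220 222 181  77  71  77  82  81  84  83  73  73 210 223 224 223 225
 223 224 223 223]
50 [222 223 223 223 110  77  78  74  77  82  84  76  66  63  96 208 224 224
 223 223 223 222]
60 [222 222 222 223 217  70  78  77  79  79  81  81  75  63  65  71  85  85
 152 221 223 224]
70 [204 205 205 209 222 174  73  74  79  80  81  81  83  68  65  66  80  83
  85 113 221 223]
80 [202 202 202 204 203 207  91  76  76  76  79  82  81  78  64  63  72  87
  83 185 223 224]
90 [206 205 207 207 207 207 202  67  68  69  70  74  77  80  69  66  60  69
  67 102 190 186]
```

View pics/w2c.png

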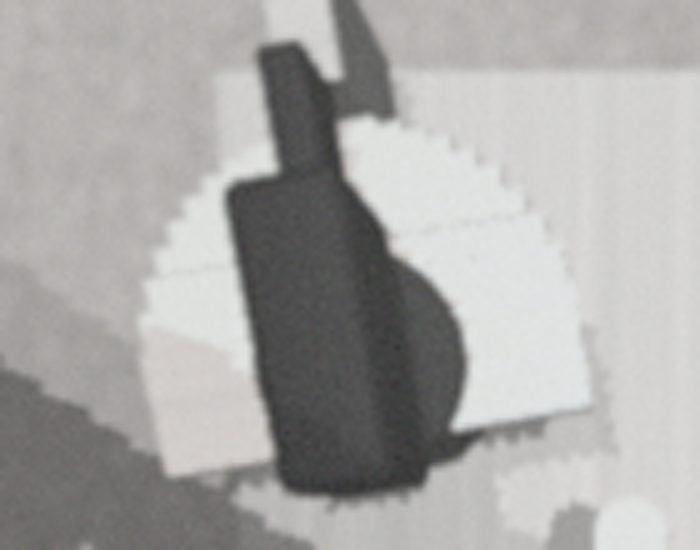

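The crop shows the pointer tip at (280,48), overlapping the mark post, and the bar axis from (283,181) to (334,485).

```bash
python3 - <<'E'
from h import *
import pickle
i,im=pickle.load(open("w2.pkl","rb"))
f=lambda x,y,z:plane(i,(200+x/5-.4,y/5-.4),z)
ang=lambda v:np.degrees(np.arctan2(v[1],v[0])).round(1)
a,b=f(283,181,.125),f(334,485,.125);k=(a+b)/2;p=f(280,48,.1)
print(k,ang(a-b),np.linalg.norm(a-b),ang(p-k),"flat",ang(f(165,478,.082)-f(590,405,.082)),"H",plane(i,(326,233.5),.146), "keeper hdg y")
E
```

```text
[0.52265713 0.04803302 0.125     ] 115.7 0.03182258597561747 118.4 flat -152.6 H [ 0.5848758  -0.02645344  0.146     ] keeper hdg y
```

The knob is at the mark: pointer about 117°, with the flat edge agreeing at 117.4°. Now I descend on the handle and grip it.

Request:
move_arm --increments '[{"slide": [0.06, 0, -0.95], "rotation": [0, 0, 0], "hand": 0.5}, {"slide": [0, 0, -0.95], "rotation": [0, 0, 0], "hand": 0.5}, {"slide": [0, 0, -0.95], "rotation": [0, 0, 0], "hand": 0.5}, {"slide": [0, 0, -0.95], "rotation": [0, 0, 0], "hand": 0.5}, {"slide": [0, 0, 0], "rotation": [0, 0, 0], "hand": 0.5}, {"slide": [0, 0, 0], "rotation": [0, 0, 0], "hand": 0}, {"slide": [0, 0, 0], "rotation": [0, 0, 0], "hand": 0}, {"slide": [0, 0, 0], "rotation": [0, 0, 0], "hand": 0}, {"slide": [0, 0, 0], "rotation": [0, 0, 0], "hand": 0}, {"slide": [0, 0, 0], "rotation": [0, 0, 0], "hand": 0}]'

```text
clock: 11.4
ee_pos: [0.5856, -0.0282, 0.11]
tool_rot: [1.842, 2.544, 0.0]
contact_force: [-4.0, -0.2, 5.6]
grip_width: 0.0202
finger_force: 59.0
```

```bash
python3 - <<'E'
from h import *
p=np.array([.6256,-.151]); s=r.sense();v=s["ee_pos"][:2]-p;print(s["ee_pos"],s["contact_force"],np.linalg.norm(v),np.degrees(np.arctan2(v[1],v[0])))
R=.13;t0=np.radians(108.1)
th=t0+np.linspace(0,1.25,19)
P=p+R*np.c_[np.cos(th),np.sin(th)]
print((np.diff(P,axis=0)/.02).round(2).tolist(),np.degrees(1.25/18)/6)
E
```

```text
[ 0.58557824 -0.02817369  0.11000716] [-4.03847063 -0.24535761  5.57663598] 0.12918221240788283 108.04769389053607
[[-0.42, -0.16], [-0.41, -0.18], [-0.4, -0.21], [-0.38, -0.24], [-0.37, -0.27], [-0.35, -0.29], [-0.32, -0.31], [-0.3, -0.34], [-0.28, -0.36], [-0.25, -0.37], [-0.23, -0.39], [-0.2, -0.41], [-0.17, -0.42], [-0.14, -0.43], [-0.11, -0.44], [-0.08, -0.44], [-0.05, -0.45], [-0.02, -0.45]] 0.6631455962162306
```

Request:
move_arm --increments '[{"slide": [-0.42, -0.16, 0], "rotation": [0, 0, 0.66], "hand": 0}, {"slide": [-0.41, -0.18, 0], "rotation": [0, 0, 0.66], "hand": 0}, {"slide": [-0.4, -0.21, 0], "rotation": [0, 0, 0.66], "hand": 0}, {"slide": [-0.38, -0.24, 0], "rotation": [0, 0, 0.66], "hand": 0}, {"slide": [-0.37, -0.27, 0], "rotation": [0, 0, 0.66], "hand": 0}, {"slide": [-0.35, -0.29, 0], "rotation": [0, 0, 0.66], "hand": 0}]'

```text
clock: 12.15
ee_pos: [0.5396, -0.0545, 0.1101]
tool_rot: [1.276, 2.868, 0.004]
contact_force: [2.1, 3.5, 3.0]
grip_width: 0.0205
finger_force: 59.1
```

```bash
cat > st.py <<'E'
from h import *
p=np.array([.6256,-.151]); s=r.sense();v=s["ee_pos"][:2]-p;a=np.arctan2(v[1],v[0])%6.2832;F=s["contact_force"]
print(s["ee_pos"],F,s["moment"],s["grip_width"],"rad",np.linalg.norm(v),"keeper",a-np.radians(108.1),"Frad",F[0]*np.cos(a)+F[1]*np.sin(a),"Ftan",-F[0]*np.sin(a)+F[1]*np.cos(a))
E
python3 st.py
```

```text
[ 0.53964589 -0.05446281  0.11007102] [2.09040456 3.47879439 3.04743777] [ 0.33893551 -0.03226923 -0.1398849 ] 0.020516660534696893 rad 0.12925764537508427 keeper 0.4115662022382134 Frad 1.2080846430066718 Ftan -3.874575217883751
```

It's swinging freely and the forces are small, so I continue.

Request:
move_arm --increments '[{"slide": [-0.32, -0.31, 0], "rotation": [0, 0, 0.66], "hand": 0}, {"slide": [-0.3, -0.34, 0], "rotation": [0, 0, 0.66], "hand": 0}, {"slide": [-0.28, -0.36, 0], "rotation": [0, 0, 0.66], "hand": 0}, {"slide": [-0.25, -0.37, 0], "rotation": [0, 0, 0.66], "hand": 0}, {"slide": [-0.23, -0.39, 0], "rotation": [0, 0, 0.66], "hand": 0}, {"slide": [-0.2, -0.41, 0], "rotation": [0, 0, 0.66], "hand": 0}, {"slide": [-0.17, -0.42, 0], "rotation": [0, 0, 0.66], "hand": 0}, {"slide": [-0.14, -0.43, 0], "rotation": [0, 0, 0.66], "hand": 0}, {"slide": [-0.11, -0.44, 0], "rotation": [0, 0, 0.66], "hand": 0}, {"slide": [-0.08, -0.44, 0], "rotation": [0, 0, 0.66], "hand": 0}, {"slide": [-0.05, -0.45, 0], "rotation": [0, 0, 0.66], "hand": 0}, {"slide": [-0.02, -0.4, 0], "rotation": [0, 0, 0.6], "hand": 0}]'

```text
clock: 13.65
ee_pos: [0.4955, -0.1494, 0.11]
tool_rot: [-0.022, -3.141, -0.004]
contact_force: [-5.0, 5.3, 8.5]
grip_width: 0.0206
finger_force: 59.8
```

Request:
move_arm --increments '[{"slide": [0, 0, 0], "rotation": [0, 0, 0], "hand": 0}, {"slide": [0, 0, 0], "rotation": [0, 0, 0], "hand": 0}]'

```text
clock: 13.9
ee_pos: [0.4955, -0.1493, 0.11]
tool_rot: [-0.025, -3.141, -0.003]
contact_force: [-6.9, 5.0, 10.6]
grip_width: 0.021
finger_force: 59.9
```

```bash
python3 st.py
```

```text
[ 0.49550217 -0.14930711  0.11000293] [-6.9350887   5.04501363 10.62269006] [ 0.73283365  0.88176982 -0.15690882] 0.020999434326255804 rad 0.13010884501947745 keeper 1.2418800064077211 Frad 7.000144114555863 Ftan -4.954351633145304
```

Request:
move_arm --increments '[{"slide": [-0.05, -0.1, 0], "rotation": [0, 0, 0], "hand": 0}, {"slide": [0, -0.1, 0], "rotation": [0, 0, 0], "hand": 0}, {"slide": [0, 0, 0], "rotation": [0, 0, 0], "hand": 0}, {"slide": [0, 0, 0], "rotation": [0, 0, 0], "hand": 0}]'

```text
clock: 14.4
ee_pos: [0.4954, -0.1519, 0.11]
tool_rot: [0.022, 3.14, 0.007]
contact_force: [-1.1, 9.9, 7.3]
grip_width: 0.0208
finger_force: 59.8
```

```bash
python3 st.py
```

```text
[ 0.49542184 -0.15192586  0.10997903] [-1.13260978  9.91326303  7.27791008] [1.43657521 0.14580521 0.40151129] 0.02082522522490299 rad 0.130181452163243 keeper 1.2620185766241367 Frad 1.061931329792979 Ftan -9.921083139581308
```

Request:
move_arm --increments '[{"slide": [0, -0.1, 0], "rotation": [0, 0, 0], "hand": 0}, {"slide": [0, -0.1, 0], "rotation": [0, 0, 0], "hand": 0}, {"slide": [0, 0, 0], "rotation": [0, 0, 0], "hand": 0}, {"slide": [0, 0, 0], "rotation": [0, 0, 0], "hand": 0}]'

```text
clock: 14.9
ee_pos: [0.4954, -0.1526, 0.1099]
tool_rot: [0.022, 3.141, 0.017]
contact_force: [-0.8, 25.2, 13.4]
grip_width: 0.021
finger_force: 61.3
```

```bash
python3 st.py; python3 - <<'E'
from h import *
import cv2
a=r.capture("scene")[120:260,230:410,::-1];b=r.capture("side")[150:290,210:390,::-1]
cv2.imwrite("pics/f.png",np.hstack([cv2.resize(x,(400,311),interpolation=cv2.INTER_CUBIC) for x in(a,b)]))
E
```

```text
[ 0.49535673 -0.15260092  0.10989369] [-0.77016452 25.24156985 13.40428832] [3.2618567  0.08467106 0.50320819] 0.02099036033143383 rad 0.13025310877993443 keeper 1.2671975715125012 Frad 0.45949534235395034 Ftan -25.249135946040592
```

View pics/f.png

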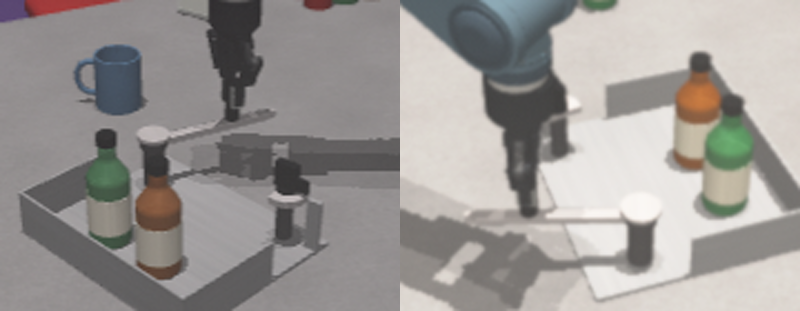

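The picture shows the keeper arm swung out with the gripper on its handle, the knob at the mark, and the bottles and mug in place. The force rose by 15 N over 0.7 mm, so the arm is on its hard stop. I ease off slightly, then hand in.

Request:
move_arm --increments '[{"slide": [0, 0.05, 0], "rotation": [0, 0, 0], "hand": 0}, {"slide": [0, 0, 0], "rotation": [0, 0, 0], "hand": 0}, {"slide": [0, 0, 0], "rotation": [0, 0, 0], "hand": 0}]'

```text
clock: 15.38
ee_pos: [0.4954, -0.1524, 0.1099]
tool_rot: [0.021, 3.141, 0.014]
contact_force: [-1.2, 21.9, 11.2]
grip_width: 0.0204
finger_force: 60.8
```

```bash
python3 st.py; python3 -c "
from bench import r
s=r.sense()
if s['contact_force'][1]>14: print(r.close_job())
else: print('no')"
```

```text
[ 0.49536669 -0.15242092  0.10992874] [-1.15446385 21.89326022 11.20984461] [2.80438381 0.08416295 0.49221972] 0.020374736810166817 rad 0.13024106586333004 keeper 1.2658165329212898 Frad 0.9152202106897787 Ftan -21.904565777657876
the job is handed in; nothing more can be done
None
```

The job is handed in after 15.4 s: the knob is at the mark, the gripper is still holding the keeper arm open against its hard stop with about 22 N, and the bottles and mug were left alone.

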